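# Switch the polishing bench's dust extraction to the blue intake

## Robot

A 7-joint arm with a two-finger parallel gripper is mounted at the origin on the work surface. World frame = base frame: x ahead of the robot, y to its left, z up, the work surface at z = 0. Lengths are in m, angles in rad, forces in N, time in s.
With the tool pointing down it reaches from about 0.4 to 0.9 m from the base axis. Payload 5.6 kg.
Tool frame: the origin (TCP) lies midway between the tips of the shut fingers; the grasp point (between the pads) lies 19 mm behind it; z points along the fingers, y is the line along which they close (so a half turn about z gives the same grasp; the last joint's range is limited). The gripper opens to 92 mm and grips with 3 to 60 N. Pads are 20 mm wide; open, the fingers measure 128 mm over their backs; the gripper's body (75 mm by 189 mm) begins 69 mm behind the grasp point.
Start: joints at [-1.216, 0.468, -0.012, 1.603, 0.006, 1.071, -0.056], TCP at [0.252, 0.599, 0.215] pointing down, gripper open.
Joint ranges: [-2.53, 2.53], [-0.31, 2.02], [-1.57, 1.55], [0.28, 2.44], [-1.29, 4.43], [0.15, 1.84], [-2.92, 2.92]. Speed limits (rad/s): [2.57, 2.57, 3.14, 3.14, 3.14, 3.14, 3.14].

## Interface

Orientations are given as a 3x3 rotation matrix whose columns are the frame's x, y, z axes.
In Python, from workcell import arm, capture, get_calibration gives the robot as it stands. Calls block until the motion is done:
- arm.move_pose(position, orientation): joint-space move of the TCP to a pose.
- arm.movel(position, rot=None, feed=0.15, stop_force=None): straight line of the TCP; rot=None keeps the orientation; feed is the mean speed in m/s. With stop_force (N) it stops when the force on the tool has changed by that much, and returns True; else False.
- arm.move_j(angles): joint-space move.
- arm.gripper_open() and arm.close(grip_force=None): open the fingers fully, or close them until they stop; grip_force is the grip in N (None keeps the last).
- arm.pause(seconds).
- arm.ik(position, orientation): joint angles nearest the present ones, or None.
- arm.observe(): the state.
- capture(name): name is "scene" or "top" or "wrist"; returns the picture (420x560x3 uint8, red, green, blue); there is no depth.
- get_calibration(name): a dict with "K" (3x3 intrinsics, pixels), "distortion" ([k1, k2, p1, p2, k3] as OpenCV has them; the pictures are not rectified), "R" (3x3) and "t" (3): a world point X has camera coordinates R X + t. Camera axes: x right, y down, z forward; pixel columns grow to the right and rows downward; lengths in m; the calibration is good to about 2 mm. A picture is of the moment at which its call begins: read the wrist's pose just before it. get_calibration takes no time and is no camera call; for the wrist camera it gives the pose at the moment of the call.
A pose or a line that the arm cannot do raises arm.PlanningError and nothing moves.
- arm.hand_in(): hands the job in; it is judged then, once.
The state is a dict: "t": time; "joints": joint angles; "joint_velocities": joint speeds; "tau": joint torques, N m; "position": TCP position; "tcp_rot": TCP orientation; "ft_force": force on the tool from outside, world axes, zero at the start; "ft_torque": the same for the moment, N m; "finger_gap": opening from 0.0 (shut) to 1.0 (fully open); "grip_force": force on a finger pad.
Only numpy, scipy, OpenCV 4.12 (cv2) and the standard library are available. Lean on these libraries where they do the work, as an engineer would, in place of code of your own. Each camera call takes 0.05 s, during which the arm holds its last target. There are 200 camera calls.

## Task

Change the dust extraction over to the blue intake and start it: first slide the blue gate's grip fully open, out to its end stop, then slide the orange gate's grip fully shut, in to its end stop. Then twist the dust pot's cap clockwise until it is fully home, and last of all throw the red starter lever fully over, away from its yellow-fronted side. Leave the bangles, the felt wheel and the polishing bar where they lie, and let go of everything.

Things in the scene. Friction and masses are not known exactly. Their poses are not given: they have to be found in the camera images.
- blue_gate_frame: fixed blast gate with blue collars. Origin: underside centre of its aluminium frame (22 mm in x, 100 in y, 110 high), on the bench. Own x: along its 63 mm duct (open mouth to -x, pipe to +x for 145 mm, then down); own y: slide direction. Two rails run from the frame to an end post at y = 174 to 184 mm, 102 mm high. Only the grip rises above 110 mm
- blue_gate_grip (a point): top centre of the upright blue grip on the gate's steel blade, 150 mm above the bench, axes as the frame. Grip 36 mm (x) by 14 mm (y), from 105 to 150 mm high, at frame x = 0, y = 85 mm + joint value. It can be pushed either way along y by a closed gripper above the frame
- blue_gate (a joint): blue gate's blade: 0 = shut (grip close to the frame), 0.070 m = fully open (grip near the end post). Slides with the grip along the frame's +y (away from the frame) to open. Dry friction about 3 N, stays where it is left, hard stops at both ends; 10 N at the stop is plenty
- orange_gate_frame: fixed blast gate with orange collars. Origin: underside centre of its aluminium frame (22 mm in x, 100 in y, 110 high), on the bench. Own x: along its 63 mm duct (open mouth to -x, pipe to +x for 145 mm, then down); own y: slide direction. Two rails run from the frame to an end post at y = 174 to 184 mm, 102 mm high. Only the grip rises above 110 mm
- orange_gate_grip (a point): top centre of the upright orange grip on the gate's steel blade, 150 mm above the bench, axes as the frame. Grip 36 mm (x) by 14 mm (y), from 105 to 150 mm high, at frame x = 0, y = 85 mm + joint value. It can be pushed either way along y by a closed gripper above the frame
- orange_gate (a joint): orange gate's blade: 0 = shut (grip close to the frame), 0.070 m = fully open (grip near the end post). Slides with the grip along the frame's +y (away from the frame) to open. Dry friction about 3 N, stays where it is left, hard stops at both ends; 10 N at the stop is plenty
- dust_pot: fixed white round dust pot, 80 mm across, 92 mm high, on a grey 90 mm square foot; origin underside centre. A yellow mark on its collar points along its own -x
- cap_grip (a point): on the axis of the pot's black captive twist cap (68 mm disc, 93 to 109 mm high), in the middle of the upright bar grip on it, 121 mm above the bench. The bar runs along the point's x: 58 mm long, 14 mm thick (y), from 109 to 133 mm high. A yellow stripe on the bar's top points to the point's -x
- pot_cap (a joint): cap's turn, clockwise seen from above: 0 = loose, 1.30 rad = fully home at a hard stop (yellow stripe then points at the pot's yellow mark; the bar's yaw is the pot's yaw + 1.30 - joint value). Dry friction 0.12 N m; does not rise or sink, stays where it is left
- starter_box: fixed grey starter box 90 x 80 mm, 50 mm high, yellow panel on its -x front; origin underside centre. On top a black lever block 70 x 50 mm, to 75 mm high; the lever turns about own y at height 72 mm above the origin
- starter_tip (a point): centre of the red ball (26 mm) at the end of the 80 mm starter lever (10 mm rod)
- starter (a joint): starter lever: 0 = off, leaning 0.5 rad towards the box's own -x (ball 38 mm to -x of the pivot, 142 mm above the bench); 1.0 rad = on, leaning 0.5 rad to +x, hard stops at both. Ball is 152 mm high in the middle. About 1 N at the ball moves it, stays where it is left
- bangle_a: loose steel bangle, 62 mm across, 8 mm high, lying on a black foam tray (170 x 230 mm, 20 mm high); origin underside centre
- bangle_b: second loose steel bangle on the tray, the same size
- felt_wheel: loose off-white felt wheel with steel hub, 64 mm across, 18 mm high, lying flat; origin underside centre
- polish_bar: loose brick-red bar of polishing compound, 40 x 100 x 30 mm high; origin underside centre

How it is judged:
On the way, in this order (a step that is already met when the one before it is completed fails the run):
1. the blue gate is slid fully open to its end stop (value of joint blue_gate above 0.066 m), for 0.2 s.
2. the orange gate is slid fully shut to its end stop (value of joint orange_gate below 0.004 m and value of joint blue_gate above 0.066 m), for 0.2 s.
3. the dust pot's cap is twisted clockwise fully home (value of joint pot_cap above 1.2 rad), for 0.2 s.
4. the starter lever is thrown fully over (value of joint starter above 0.92 rad), for 0.2 s.
At the end, for the whole second after the job is handed in: blue gate within 4 mm of fully open (above 66 of 70 mm), orange gate within 4 mm of shut, cap within 0.1 rad of its stop (above 1.2 rad), starter lever within 0.08 rad of its stop (above 0.92 rad), all bystanders within 20 mm of where they lay (all of step 2 and value of joint pot_cap above 1.2 rad and value of joint starter above 0.92 rad and distance of each of bangle_a, bangle_b, felt_wheel, polish_bar from where it was at the start of the episode below 0.02 m); the robot touches nothing.
It fails at once if a bystander (bangle, felt wheel or polishing bar) is moved by more than 20 mm (distance of any of bangle_a, bangle_b, felt_wheel, polish_bar from where it was at the start of the episode above 0.02 m).
It fails at once if the starter lever is thrown fully over before the cap is home (value of joint starter above 0.92 rad and value of joint pot_cap below 1.2 rad).
It also fails if it takes over 70 s, if anything falls off the work surface, if the arm or the gripper's body presses on something with over 40 N, if the wrist force passes 120 N, or if a joint passes its speed limit or range.

## Working session

There is one attempt and no reset: what is moved stays moved. The work goes in short steps, each a Python script; the robot and the scene stay as the last script left them, time stands still between calls to the robot, and variables do not carry over. Pictures are saved under pics/ and viewed, at most 10 in all, crops included, and the job is handed in when it is done.

```bash
mkdir -p pics; ls
python3 - <<'E'
from workcell import arm, capture, get_calibration
import cv2, numpy as np
for n in("top","scene"):
    im=capture(n); cv2.imwrite(f"pics/{n}0.png",cv2.cvtColor(im,cv2.COLOR_RGB2BGR))
    c=get_calibration(n); print(n,c["K"],c["distortion"],-np.array(c["R"]).T@c["t"],np.array(c["R"])[2])
E
```

```text
pics
top [[540.62524413   0.         268.19415549]
 [  0.         540.62524413 211.9348181 ]
 [  0.           0.           1.        ]] [-0.19126701  0.          0.          0.          0.        ] [0.32563461 0.02859607 1.30862433] [ 0.14569088 -0.01001292 -0.98927949]
scene [[534.64762794   0.         278.53139903]
 [  0.         534.64762794 204.23533542]
 [  0.           0.           1.        ]] [-0.05441134  0.          0.          0.          0.        ] [1.16937995 0.19290049 1.11660174] [-0.53924569 -0.12365789 -0.83302029]
```

View pics/top0.png

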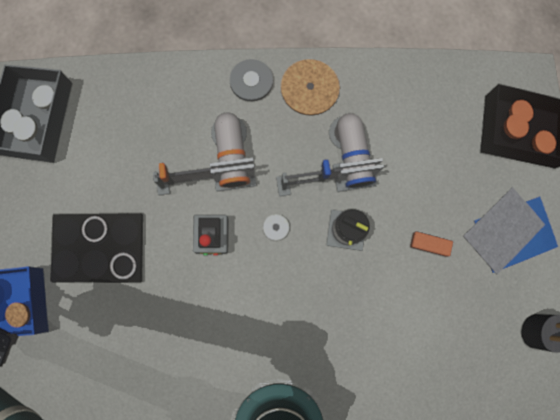

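View pics/scene0.png

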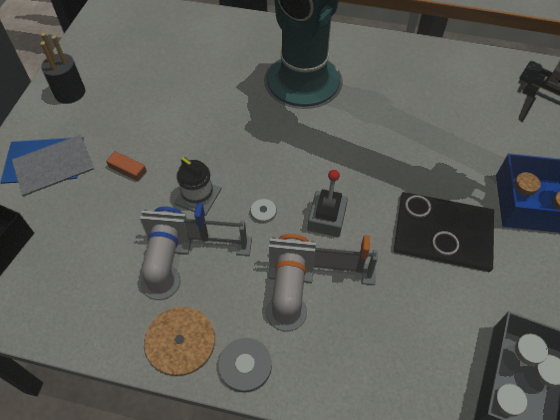

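The top view is roughly aligned with the world (up = +x, left = +y). The blue grip is at about (326,168), the orange grip at (163,172), the cap at (352,227) with its stripe at (362,226), and the red ball at (205,241). Next I'll enlarge the centre and run the masks.

```bash
cat > h.py <<'E'
import cv2, numpy as np
from workcell import arm, capture, get_calibration
def ray(cal,px):
    K=np.array(cal["K"]);d=np.array(cal["distortion"]);R=np.array(cal["R"]);t=np.array(cal["t"])
    u=cv2.undistortPoints(np.array([[px]],float),K,d)[0,0]
    return -R.T@t, R.T@np.array([u[0],u[1],1.])
def onplane(cal,px,z):
    c,v=ray(cal,px); return c+v*(z-c[2])/v[2]
def two(c1,p1,c2,p2):
    a,u=ray(c1,p1);b,v=ray(c2,p2);A=np.stack([u,-v],1)
    s=np.linalg.lstsq(A,b-a,rcond=None)[0];p,q=a+u*s[0],b+v*s[1]
    return (p+q)/2,np.linalg.norm(p-q)
# HSV
RNG=dict(blue=((108,120,40),(128,255,255)),orange=((6,150,120),(17,255,255)),yellow=((24,120,90),(36,255,255)),red=((175,160,80),(179,255,255)),red2=((0,190,100),(4,255,255)))
def blobs(im,col,amin=6):
    m=cv2.inRange(cv2.cvtColor(im,cv2.COLOR_RGB2HSV),*RNG[col])
    n,_,st,ce=cv2.connectedComponentsWithStats(m)
    return [(ce[i].round(1).tolist(),st[i].tolist()) for i in range(1,n) if st[i][4]>=amin]
E
python3 - <<'E'
from h import *
I={n:cv2.cvtColor(cv2.imread(f"pics/{n}0.png"),cv2.COLOR_BGR2RGB) for n in("top","scene")}
for n in I:
  for c in RNG:
    print(n,c,[b for b in blobs(I[n],c)])
a=cv2.resize(I["top"][100:270,140:400],None,fx=3,fy=3,interpolation=cv2.INTER_CUBIC)
cv2.imwrite("pics/topz.png",a[:,:,::-1])
a=cv2.resize(I["scene"][140:320,130:390],None,fx=3,fy=3,interpolation=cv2.INTER_CUBIC)
cv2.imwrite("pics/scenez.png",a[:,:,::-1])
E
```

```text
top blue [([355.7, 152.8], [343, 150, 26, 8, 89]), ([326.2, 167.4], [323, 160, 8, 15, 86]), ([360.5, 180.4], [347, 177, 28, 9, 103]), ([537.6, 234.4], [506, 197, 51, 70, 821]), ([15.7, 297.0], [0, 267, 35, 69, 1540])]
top orange [([229.6, 152.1], [218, 150, 25, 7, 69]), ([162.2, 170.9], [160, 164, 6, 15, 75]), ([232.4, 180.1], [220, 178, 28, 7, 83])]
top yellow [([361.8, 226.3], [356, 223, 12, 8, 45]), ([349.9, 242.4], [349, 241, 3, 4, 11])]
top red []
top red2 []
scene blue [([49.1, 142.4], [38, 139, 26, 11, 80]), ([23.3, 147.2], [10, 141, 24, 15, 122]), ([35.6, 144.7], [32, 141, 7, 10, 27]), ([8.5, 151.5], [8, 149, 2, 6, 6]), ([11.2, 157.3], [10, 155, 4, 6, 9]), ([537.7, 197.6], [503, 154, 57, 78, 2485]), ([529.0, 162.3], [527, 161, 4, 4, 6]), ([8.2, 164.0], [7, 162, 3, 5, 8]), ([8.9, 175.1], [2, 167, 15, 16, 101]), ([520.7, 169.8], [518, 167, 5, 6, 11]), ([527.0, 168.9], [524, 167, 8, 5, 21]), ([72.9, 177.2], [69, 176, 8, 3, 11]), ([198.4, 209.8], [195, 203, 8, 14, 87]), ([167.5, 209.0], [155, 207, 26, 6, 77]), ([163.3, 235.1], [149, 232, 28, 11, 109])]
scene orange [([124.8, 162.7], [107, 152, 37, 23, 385]), ([294.4, 236.5], [282, 234, 26, 7, 85]), ([366.3, 242.2], [364, 236, 6, 14, 77]), ([291.5, 263.6], [279, 261, 26, 8, 99])]
scene yellow [([185.9, 160.4], [182, 157, 9, 7, 29])]
scene red []
scene red2 []
```

View pics/topz.png

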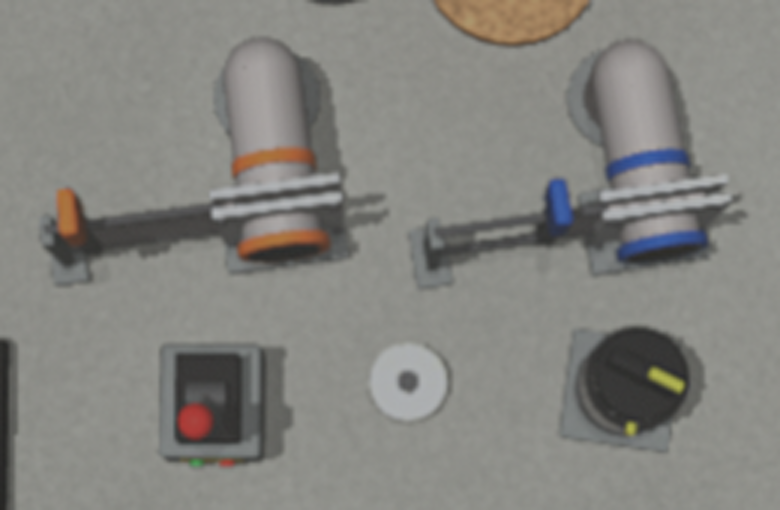

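View pics/scenez.png

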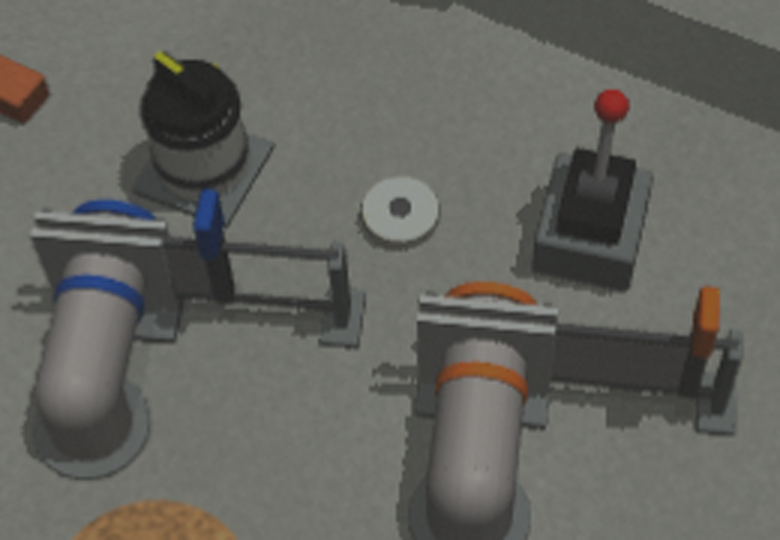

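Both crops are clear. Blue is shut and orange is open. The stripe points to image right with the mark below it, and the lever leans toward the robot. Next I compute the geometry.

Run:
```python
from h import *
np.set_printoptions(precision=4,suppress=True)
T=get_calibration("top");S=get_calibration("scene")
z=lambda x,y:(140+x/3-.33,100+y/3-.33)
s=lambda x,y:(130+x/3-.33,140+y/3-.33)
for n,l,r,pt,ps,c in(("blue",z(602,206),z(729,190),(326.2,167.4),(198.4,209.8),[(355.7,152.8),(360.5,180.4)]),("orange",z(212,204),z(340,188),(162.2,170.9),(366.3,242.2),[(229.6,152.1),(232.4,180.1)])):
    L=onplane(T,l,.11);R=onplane(T,r,.11);d=L-R
    print(n,"ends",L,R,"len",np.linalg.norm(d),"yaw",np.arctan2(-d[0],d[1]),"mid",(L+R)/2)
    C=[onplane(T,p,.095) for p in c];e=C[0]-C[1];print(" collars",*C,"yaw",np.arctan2(e[1],e[0]))
    print(" grip",*two(T,pt,S,ps),onplane(T,pt,.135))
print("ball",*two(T,z(195,420),S,s(612,105)))
A=onplane(T,z(637,378),.109);st=onplane(T,(361.8,226.3),.133);mk=onplane(T,(349.9,242.4),.09)
a,b=onplane(T,z(650,371),.133),onplane(T,z(683,388),.133)
print("cap c",A,"stripe",st,*two(T,(361.8,226.3),S,(185.9,160.4)),"mark",mk,"stripe ends",a,b)
print("bar yaw",np.arctan2(*(A-st)[1::-1]),np.arctan2(*(a-b)[1::-1]),"pot yaw",np.arctan2(*(A-mk)[1::-1]))
f=[onplane(T,z(*p),.003) for p in((577,330),(562,437),(668,450))];print("foot",*f,"centre",(f[0]+f[2])/2,"yaw",np.arctan2(*(f[0]-f[1])[1::-1]))
f=[onplane(T,z(*p),.05) for p in((162,346),(162,458),(263,458),(263,346))];print("box",*f,"c",sum(f)/4)
o=arm.observe();print(o["t"],o["tcp_rot"])
```

```text
blue ends [ 0.5993 -0.1502  0.11  ] [ 0.6104 -0.2491  0.11  ] len 0.09951280321532624 yaw 0.11220671949006505 mid [ 0.6048 -0.1997  0.11  ]
 collars [ 0.6392 -0.1903  0.095 ] [ 0.5735 -0.1981  0.095 ] yaw 0.1192158749714835
 grip [ 0.594  -0.1152  0.1467] 0.0036336805686498475 [ 0.5962 -0.1148  0.135 ]
orange ends [0.6066 0.1458 0.11  ] [0.6169 0.0485 0.11  ] len 0.09784114368428364 yaw 0.10532916907918834 mid [0.6118 0.0972 0.11  ]
 collars [0.6461 0.1025 0.095 ] [0.5798 0.0967 0.095 ] yaw 0.08767089483784778
 grip [0.5934 0.2488 0.1469] 0.0010594097819045937 [0.5961 0.2516 0.135 ]
ball [0.4387 0.1539 0.1513] 0.0021044723279939927
cap c [ 0.4672 -0.1712  0.109 ] stripe [ 0.4625 -0.189   0.133 ] [ 0.4625 -0.1897  0.1355] 0.002432117100770023 mark [ 0.4313 -0.1679  0.09  ] stripe ends [ 0.4693 -0.1771  0.133 ] [ 0.4562 -0.2011  0.133 ]
bar yaw 1.3112179706697624 1.0700391233326596 pot yaw -0.09083490236340863
foot [ 0.5203 -0.1411  0.003 ] [ 0.433  -0.1256  0.003 ] [ 0.4203 -0.2119  0.003 ] centre [ 0.4703 -0.1765  0.003 ] yaw -0.17585377632230692
box [0.5073 0.1917 0.05  ] [0.4192 0.192  0.05  ] [0.4178 0.1132 0.05  ] [0.5057 0.1121 0.05  ] c [0.4625 0.1522 0.05  ]
0.1 [[-0.9219  0.3875 -0.0005]
 [ 0.3875  0.9219 -0.0015]
 [-0.0001 -0.0016 -1.    ]]
```

```bash
cat >> h.py <<'E'
def down(yaw):  # tool y along world yaw, z down
    c,s=np.cos(yaw),np.sin(yaw); return np.array([[-s,c,0],[c,s,0],[0,0,-1.]]).T.T if False else np.column_stack([(-s*-1*-1,c,0),(c,s,0),(0,0,-1)])
def best(p,yaw):
    q=arm.observe()["joints"];c=[]
    for y in(yaw,yaw+np.pi):
        j=arm.ik(p,down(y))
        if j is not None:c.append((abs(j[6])+.3*np.abs(np.array(j)-q).max(),y))
    return min(c)[1]
def fr(o,yaw,x,y,z): c,s=np.cos(yaw),np.sin(yaw); return np.array([o[0]+c*x-s*y,o[1]+s*x+c*y,z])
def st(*a):
    o=arm.observe();print(*a,round(o["t"],2),np.round(o["position"],4),"F",np.round(o["ft_force"],1),"q7",round(o["joints"][6],2),"gap",round(o["finger_gap"],3))
E
sed -i 's/return np.array(\[\[-s.*/return np.column_stack([(-s,c,0),(c,s,0),(0,0,-1)])/' h.py
python3 - <<'E'
from h import *
o=(.6048,-.1997);yw=.113
arm.close(20)
up=fr(o,yw,0,55,.21) if 0 else fr(o,yw,0,.055,.22)
b=best(up,yw);arm.move_pose(up,down(b));st("above")
arm.movel(fr(o,yw,0,.055,.125),feed=.12);st("down")
print(arm.movel(fr(o,yw,0,.152,.125),feed=.05,stop_force=12));st("push")
arm.pause(.3);st("held")
p=arm.observe()["position"];print("frame y",(p[1]-o[1])*np.cos(yw)-(p[0]-o[0])*np.sin(yw))
E
```

```text
above 4.33 [ 0.5989 -0.1438  0.2198] F [-0.1  0.5 -0.4] q7 0.62 gap 0.005
down 5.28 [ 0.5991 -0.1454  0.1257] F [-0.  -0.8 -1.6] q7 0.69 gap 0.005
True
push 6.72 [ 0.589  -0.0658  0.1246] F [-0.1 -0.3  1.4] q7 0.55 gap 0.005
held 7.03 [ 0.588  -0.0668  0.1241] F [-0.7 -0.5 -0.6] q7 0.56 gap 0.004
frame y 0.13390865390156917
```

Run:
```python
from h import *
o=(.6048,-.1997);yw=.113
print(arm.movel(fr(o,yw,0,.155,.125),feed=.03,stop_force=18));st("push")
p=arm.observe()["position"];print("frame y",(p[1]-o[1])*np.cos(yw)-(p[0]-o[0])*np.sin(yw))
arm.pause(.3);st()
arm.movel(fr(o,yw,0,.115,.125),feed=.1)
arm.movel(fr(o,yw,0,.115,.23),feed=.2);st()
im=capture("top");T=get_calibration("top")
for b in blobs(im,"blue"):
    if 280<b[0][0]<335: 
        P=onplane(T,b[0],.135); print(b,P,"frame y",(P[1]-o[1])*np.cos(yw)-(P[0]-o[0])*np.sin(yw))
```

```text
True
push 7.43 [ 0.5877 -0.0662  0.1241] F [ 0.8 -2.3  1.7] q7 0.54 gap 0.01
frame y 0.13454929027064208
7.73 [ 0.5876 -0.0662  0.124 ] F [ 1.6 -1.3  1.2] q7 0.54 gap 0.005
8.76 [ 0.5912 -0.0846  0.2291] F [ 0.1  0.6 -0.4] q7 0.49 gap 0.0
```

Run:
```python
from h import *
o=(.6118,.0972);yw=.10
up=fr(o,yw,0,.19,.23)
b=best(up,yw);arm.move_pose(up,down(b));st("above")
im=capture("top");T=get_calibration("top");ob=(.6048,-.1997);y2=.113
cv2.imwrite("pics/top1.png",im[:,:,::-1])
for b in blobs(im,"blue"):
    if 280<b[0][0]<335: 
        P=onplane(T,b[0],.135); print(b,P,"blue frame y",(P[1]-ob[1])*np.cos(y2)-(P[0]-ob[0])*np.sin(y2))
arm.movel(fr(o,yw,0,.19,.125),feed=.12);st("down")
for e in(.088,.085):
    print(arm.movel(fr(o,yw,0,e,.125),feed=.05,stop_force=18));st("push")
    p=arm.observe()["position"];print("frame y",(p[1]-o[1])*np.cos(yw)-(p[0]-o[0])*np.sin(yw))
arm.pause(.3)
```

```text
above 10.2 [0.5936 0.2839 0.2302] F [ 0.8 -0.6 -0.5] q7 -0.09 gap 0.005
([295.8, 172.1], [293, 164, 7, 16, 84]) [ 0.58668491 -0.04657388  0.135     ] blue frame y 0.1541921768622889
down 11.28 [0.5935 0.2864 0.1258] F [ 0.2  0.4 -0.4] q7 -0.02 gap 0.002
True
push 12.99 [0.6017 0.1973 0.125 ] F [0.  1.3 1.2] q7 0.12 gap 0.003
frame y 0.10057162812558242
True
push 13.26 [0.6014 0.1974 0.1248] F [0.9 2.7 2.2] q7 0.14 gap 0.003
frame y 0.10070080497015495
```

Both gates are at their stops. Next I look at the cap with the wrist camera.

Run:
```python
from h import *
o=(.6118,.0972);yw=.10
arm.movel(fr(o,yw,0,.125,.125),feed=.1);arm.movel(fr(o,yw,0,.125,.25),feed=.2)
T=get_calibration("top")
arm.gripper_open()
p=np.array([.469,-.174,.27]); 
for y in(1.10+np.pi/2,1.10-np.pi/2):
    for d in(0,-1.3):
        j=arm.ik(p,down(y+d)); print(y,d,None if j is None else np.round(j,2))
y=best(p,1.1-np.pi/2-.6)+.6
arm.move_pose(p,down(y));st("over pot",y)
W=get_calibration("wrist");im=capture("wrist");np.save("w.npy",[W["K"],W["R"]]);np.save("wt.npy",W["t"]);np.save("wd.npy",W["distortion"])
cv2.imwrite("pics/w0.png",im[:,:,::-1]);print(blobs(im,"yellow"))
im=capture("top")
for b in blobs(im,"orange"):
    P=onplane(T,b[0],.135); print(b,"orange frame y",(P[1]-o[1])*np.cos(yw)-(P[0]-o[0])*np.sin(yw))
```

```text
2.6707963267948966 0 [ 1.31  0.46 -1.3   1.85  0.48  1.2   2.53]
2.6707963267948966 -1.3 [-0.39  0.17  0.77  1.94 -0.13  1.09  1.8 ]
-0.47079632679489647 0 [-0.67  0.23  1.13  1.95 -0.24  1.1   0.09]
-0.47079632679489647 -1.3 [-0.77  0.3   1.29  1.95 -0.32  1.12 -1.12]
over pot -0.4707963267948966 17.63 [ 0.47   -0.1726  0.2699] F [ 0.   0.1 -0.4] q7 0.08 gap 0.999
[([246.8, 205.1], [243, 202, 9, 7, 54]), ([283.2, 220.7], [279, 208, 9, 27, 217]), ([506.0, 368.7], [505, 366, 3, 6, 7])]
([229.7, 152.1], [218, 150, 25, 7, 68]) orange frame y 0.00030349149321967335
([192.7, 166.5], [190, 160, 6, 14, 68]) orange frame y 0.08602323214860264
([232.6, 180.0], [220, 178, 28, 7, 78]) orange frame y 0.0008542056817555997
```

View pics/w0.png

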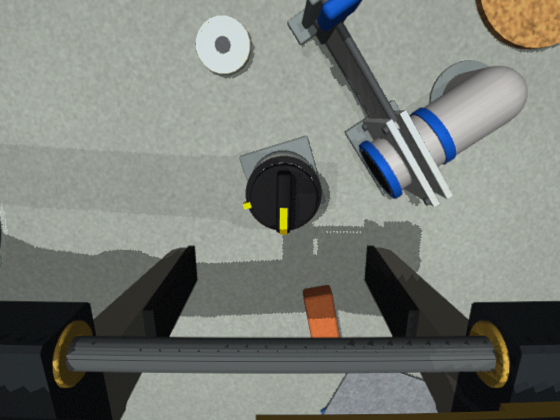

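The wrist view shows the bar near-vertical from (285,172) to (284,234), the stripe at (283,221), the mark at (247,205) and the disc centre at about (283,193). I compute from these and grasp.

Run:
```python
from h import *
np.set_printoptions(precision=4,suppress=True)
KR=np.load("w.npy");W=dict(K=KR[0],R=KR[1],t=np.load("wt.npy"),distortion=np.load("wd.npy"))
im=cv2.imread("pics/w0.png");hs=cv2.cvtColor(im,cv2.COLOR_BGR2HSV)
m=cv2.inRange(hs,*RNG["yellow"]);m[:,:270]=0;m[240:]=0
ends=[]
ys,xs=np.nonzero(m);vx,vy,x0,y0=cv2.fitLine(np.stack([xs,ys],1).astype(np.float32),cv2.DIST_L2,0,.01,.01).ravel()
print("line",vx,vy,x0,y0,"range",ys.min(),ys.max())
a=onplane(W,(x0+vx/vy*(208-y0),208),.133);b=onplane(W,(x0+vx/vy*(234-y0),234),.133)
far=onplane(W,(285,172.5),.133);disc=onplane(W,(283.3,193),.109);mk=onplane(W,(246.8,205.1),.09)
print("stripe",a,b,"bar len",np.linalg.norm(far-b),"bar c",(far+b)/2,"disc",disc,"mark",mk)
print("bar yaw",np.arctan2(*(a-b)[1::-1]),np.arctan2(*(far-b)[1::-1]),"pot yaw",np.arctan2(*(disc-mk)[1::-1]))
```

```text
line 0.02740143 -0.9996245 283.20737 220.6728 range 208 234
stripe [ 0.4691 -0.1802  0.133 ] [ 0.4569 -0.203   0.133 ] bar len 0.059346596297750825 bar c [ 0.4711 -0.1769  0.133 ] disc [ 0.473  -0.1722  0.109 ] mark [ 0.4306 -0.1704  0.09  ]
bar yaw 1.0802110218856695 1.0729416452058405 pot yaw -0.04145201416091207
```

Run:
```python
from h import *
y0=1.08-np.pi/2; c=np.array([.471,-.1765])
arm.movel([*c,.2],rot=down(y0),feed=.15)
print(arm.movel([*c,.115],feed=.06,stop_force=10));st("down")
arm.close(30);st("closed");print(np.round(arm.observe()["ft_torque"],2))
R0=down(y0)
for k in range(1,6):
    arm.move_pose([*c,.115],down(y0-.2*k))
    o=arm.observe();st(k,np.round(o["ft_torque"],2),"yaw",np.round(np.arctan2(o["tcp_rot"][1][1],o["tcp_rot"][0][1])-y0,3))
```

```text
False
down 19.92 [ 0.4713 -0.1766  0.1153] F [ 0.5 -0.4 -0.2] q7 0.32 gap 1.001
closed 21.07 [ 0.4711 -0.1766  0.115 ] F [ 0.4 -0.1 -0.9] q7 0.32 gap 0.146
[-0.13 -0.02  0.12]
1 [-0.14 -0.   -0.12] yaw -0.196 21.35 [ 0.4711 -0.1766  0.115 ] F [ 1.2 -1.  -0.8] q7 0.16 gap 0.152
2 [-0.18 -0.07 -0.08] yaw -0.393 21.62 [ 0.4712 -0.1766  0.115 ] F [ 0.7 -1.2 -0.8] q7 -0.0 gap 0.149
3 [-0.28 -0.21 -0.15] yaw -0.592 21.9 [ 0.4712 -0.1766  0.115 ] F [ 0.6 -1.1 -1.1] q7 -0.16 gap 0.15
4 [-0.38 -0.27 -0.1 ] yaw -0.792 22.18 [ 0.4712 -0.1767  0.115 ] F [ 1.1 -1.1 -1.5] q7 -0.32 gap 0.151
5 [-0.47 -0.39 -0.1 ] yaw -0.992 22.45 [ 0.4712 -0.1767  0.115 ] F [ 2.8 -2.  -3. ] q7 -0.48 gap 0.152
```

Tracking well, so I continue in small steps until the stop.

Run:
```python
from h import *
y0=1.08-np.pi/2; c=np.array([.471,-.1765])
for d in np.arange(1.05,1.5,.05):
    arm.move_pose([*c,.115],down(y0-d));arm.pause(.1)
    o=arm.observe();print(round(d,2),np.round(o["ft_torque"],2),np.round(o["ft_force"],1),"yaw",np.round(np.arctan2(o["tcp_rot"][1][1],o["tcp_rot"][0][1])-y0,3),round(o["finger_gap"],3))
    if abs(o["ft_torque"][2])>.6 or o["finger_gap"]>.18: break
st()
```

```text
1.05 [-0.76 -0.56  0.02] [ 3.4 -2.7 -4.2] yaw -1.046 0.145
1.1 [-0.78 -0.6  -0.02] [ 2.5 -4.2 -4.1] yaw -1.098 0.152
1.15 [-0.96 -0.68 -0.01] [ 3.2 -4.3 -3.2] yaw -1.149 0.153
1.2 [-0.93 -0.65 -0.01] [ 2.7 -3.8 -4.7] yaw -1.199 0.148
1.25 [-0.93 -0.64 -0.09] [ 3.7 -3.5 -4.3] yaw -1.249 0.158
1.3 [-0.99 -0.55  0.59] [ 2.6 -5.1 -4. ] yaw -1.296 0.15
1.35 [-1.03 -0.58  0.92] [ 3.  -3.9 -3.2] yaw -1.345 0.159
24.9 [ 0.4711 -0.1767  0.1151] F [ 3.  -3.9 -3.2] q7 -0.77 gap 0.159
```

Run:
```python
from h import *
arm.gripper_open()
arm.movel([.471,-.1765,.27],feed=.2);st()
im=capture("wrist");cv2.imwrite("pics/w1.png",im[:,:,::-1])
W=get_calibration("wrist")
for b in blobs(im,"yellow",12): print(b,onplane(W,b[0],.133),onplane(W,b[0],.09))
arm.close(20)
p=[.385,.153,.25];y=best(p,np.pi/2);arm.move_pose(p,down(y));st("before lever")
im=capture("wrist");cv2.imwrite("pics/w2.png",im[:,:,::-1])
```

```text
27.02 [ 0.4705 -0.176   0.2692] F [ 0.2 -0.3 -0.5] q7 -0.97 gap 0.999
([283.0, 217.1], [278, 203, 11, 29, 231]) [ 0.45412496 -0.17419726  0.133     ] [ 0.44138182 -0.17102368  0.09      ]
before lever 30.21 [0.3853 0.1525 0.25  ] F [ 0.1 -0.4 -0.3] q7 1.07 gap 0.007
```

View pics/w1.png

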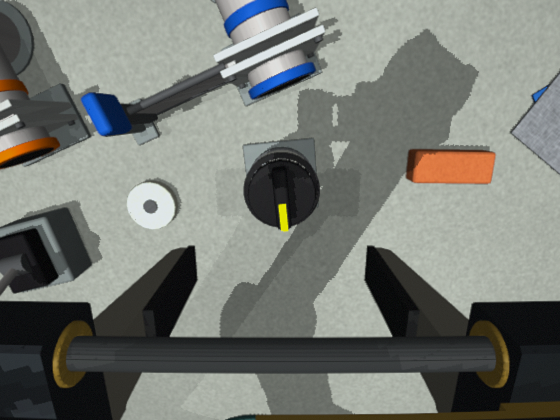

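View pics/w2.png

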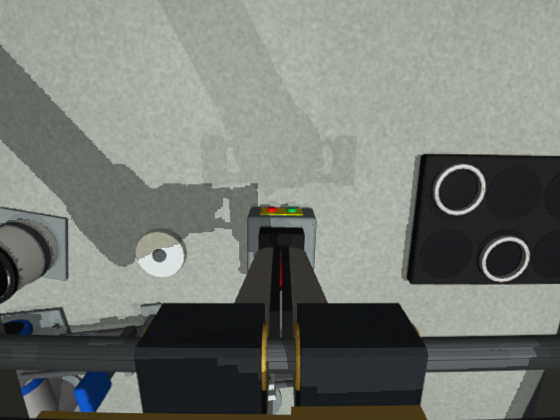

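The cap is home, with the stripe covering the mark. The box's yellow front at (281,211) faces the robot, so I push the lever toward +x.

Run:
```python
from h import *
arm.movel([.385,.153,.13],feed=.15);st("down")
for e in(.505,.51):
    print(arm.movel([e,.153,.13],feed=.06,stop_force=14));st("push")
arm.pause(.4)
arm.movel([.43,.153,.13],feed=.12);arm.movel([.43,.153,.27],feed=.2)
q=arm.observe()["joints"];arm.move_pose([.25,.55,.3],down(best([.25,.55,.3],np.pi/2)));st("away")
im=capture("top");cv2.imwrite("pics/top2.png",im[90:280,40:480,::-1].repeat(1,0))
cv2.imwrite("pics/top2.png",cv2.resize(im[110:270,50:460,::-1],(800,312),interpolation=cv2.INTER_CUBIC))
```

```text
down 31.21 [0.3856 0.1529 0.1305] F [-0.   0.5  0.8] q7 1.51 gap 0.006
True
push 32.68 [0.4805 0.1528 0.1289] F [-1.6  0.1  1.6] q7 1.68 gap 0.004
True
push 32.92 [0.4803 0.1527 0.1282] F [-1.6 -0.7  2.3] q7 1.68 gap 0.0
away 36.35 [0.2518 0.5486 0.3004] F [ 0.2 -0.   0.3] q7 0.81 gap 0.003
```

View pics/top2.png

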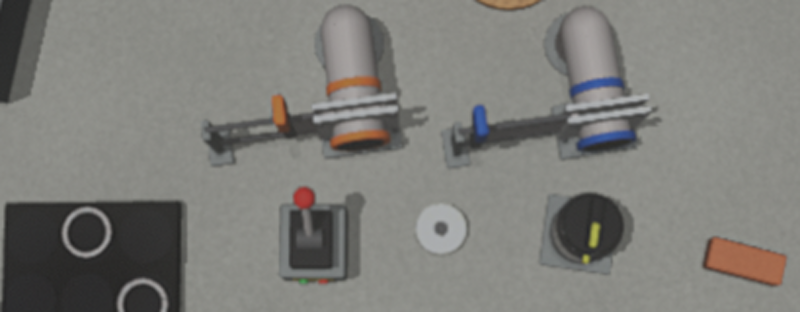

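The picture shows the ball thrown toward +x at crop (304,197), the stripe aligned with the mark at (586,259), blue open and orange shut. The bystanders are in place.

```bash
python3 -c "
from h import *
print(arm.hand_in())"
```

```text
the job is handed in; nothing more can be done
None
```

I handed the job in at about 36 s: blue gate open, orange gate shut, cap home and starter thrown, each pushed to its stop in that order, with the bystanders untouched in the last picture; no verdict was returned.

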